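# Check a sizing ball under the bench magnifier

### The arm

A 6-joint arm with a two-finger parallel gripper is mounted at the origin on the work surface. World frame = base frame: x ahead of the robot, y to its left, z up, the work surface at z = 0. Lengths are in m, angles in rad, forces in N, time in s.
With the tool pointing down it reaches from about 0.25 to 0.775 m from the base axis. Payload 4 kg.
Tool frame: the origin (TCP) lies midway between the tips of the shut fingers; the grasp point (between the pads) lies bot.pinch_z behind it (bot.pinch_z is the distance from the TCP to the grasp point, in m); x points along the fingers, y is the direction in which the jaws open and shut, and the axes are right-handed (so a half turn about x gives the same grasp; the last joint's range is limited). The gripper opens to 94 mm and grips with 3 to 60 N. Pads are 16 mm wide; open, the fingers measure 119 mm over their backs; the gripper's body (75 mm by 177 mm) begins 78 mm behind the grasp point.
Start: joints at [-1.431, 0.087, 1.371, -0, 1.684, -0.103], TCP at [0.132, -0.534, 0.206] pointing down, gripper open.
Joint ranges: [-3.1, 3.1], [-0.76, 2.03], [0.27, 2.55], [-1.08, 4.22], [0.17, 2.65], [-2.57, 2.57]. Speed limits (rad/s): [2.79, 2.79, 3.14, 3.14, 3.14, 3.14].

### API

Orientations are given as [roll, pitch, yaw] about the fixed x, y, z axes, in that order (R = Rz(yaw) Ry(pitch) Rx(roll)).
In Python, from plant import monitor, vision, job, bot gives the robot as it stands.
- The arm moves only by the shell command python3 -m crank 'ROWS' [OPENING] [FORCE]. ROWS is JSON, a list of rows, each an object with "xyz": the shift along the world's x, y, z in m, a list of three; "twist": the turn about the world's z in rad. In form: [{"xyz": [dx, dy, dz], "twist": twist}, ...]. A call has 1 to 12 rows; each row shifts and turns the commanded pose from where the row before left it; what a row does not reach is not made up. A row lasts 1/12 s, in which the tool goes at most 41.7 mm and 7.16 degrees, less where a joint would pass 70% of its speed; a pose out of reach is approached as far as the arm can. A call is refused whole if a number of a shift passes 0.0417 or a number of a turn 0.125, either way. A call with a gripper value outside its range is refused whole. OPENING is the finger opening in m, from 0 to 0.094, set as the call begins (- or left out, the last holds). The fingers move at their own pace and stop on an object; FORCE is the grip in N (left out, the last holds). Time passes only in rows, so rows that do not move let the fingers close. It gives the time, the measured TCP pose, the force and the opening at its end, in the units of the state.
- monitor.state(): the state, without advancing time (a new reading comes with each control period).
- vision.snapshot(name): name is "scene" or "side" or "wrist"; returns the picture (400x640x3 uint8, red, green, blue); there is no depth.
- vision.camera_info(name): a dict with "K" (3x3 intrinsics, pixels), "position" and "rotation" of the camera in the world. Camera axes: x right, y down, z forward; pixel columns grow to the right and rows downward; lengths in m; the calibration is good to about 2 mm. A picture is of the moment at which its call begins: read the wrist's pose just before it. camera_info takes no time and is no camera call; for the wrist camera it gives the pose at the moment of the call.
- job.job_done(): hands the job in, once; it reports no verdict.
The state is a dict: "clock": time; "joints": joint angles; "joint_velocities": joint speeds; "joint_torque": joint torques, N m; "eef_pos": TCP position; "orientation": TCP orientation; "ft_force": force on the tool from outside, world axes, zero at the start; "moment": the same for the moment, N m; "finger_gap": opening from 0.0 (shut) to 1.0 (fully open).
Only numpy, scipy, OpenCV 4.12 (cv2) and the standard library are available. Lean on these libraries where they do the work, as an engineer would, in place of code of your own. Each camera call takes 0.05 s, during which the arm holds its last target.

### The job

Switch on the magnifier's ring lamp: press the large mains key all the way down and let it up, then press the full-light key (the small one at the end of the row away from the mains key) all the way down; leave the half-light key between them alone. Then pick up the handled tray with the loose steel ball in its pocket and carry it so that the ball never rolls over the pocket rim or gets touched. Finish holding the tray level and still in the gripper, the ball centred under the lens and about midway between bench and lens, and do not let go; leave the scoop, hand riveter and counterweight where they lie.

Things in the scene. Friction and masses are not known exactly. Their poses are not given: they have to be found in the camera images.
- magnifier: Bolted-down bench magnifier: grey base 240 (x) by 190 (y) by 26 mm, origin at the centre of its underside, x from the keys to the column. Column 22 mm thick at x +75, y 0, to 420 mm height. A twin-bar arm, 380 to 415 mm up, runs to the lens head overhanging the bare bench at x +20, y -270: a ring 126 mm across, z 360 to 394 mm.
- lens (a point): centre of the lens head's underside, 360 mm above the bench; nothing stands under it. Axes as magnifier.
- key_mains_top (a point): top centre of the large black mains key, a round button of 34 mm diameter, at magnifier x -75, y +55 mm. Pressed straight down.
- key_half_top (a point): top centre of the half-light key, small round button of 20 mm diameter, middle of the row (magnifier x -75, y 0). Not to be pressed.
- key_full_top (a point): top centre of the full-light key, small round button of 20 mm diameter, at the other end of the row (magnifier x -75, y -52 mm). Pressed straight down.
- key_mains (a joint): travel of the mains key, 0 up to 0.006 m fully down; spring, about 5 N at the bottom, comes up by itself
- key_half (a joint): travel of the half-light key, same spring and travel
- key_full (a joint): travel of the full-light key, same spring and travel
- tray: Loose tin tray, about 0.2 kg; origin at the centre of the pan's underside, z up. Round pan 100 mm across, 10 mm high, floor 3 mm; in its middle a pocket ring, inner diameter 40, outer 47, 4 mm high. Handle along -x: thin strap, then a wooden grip 16 mm wide (y), 22 mm high (z 19 to 41), x -90 to -200, with a foot under its last 10 mm: it stands level on the bench.
- grip (a point): middle of the wooden grip: tray x -145, y 0, z 30 mm. Axes as tray. Tray and ball balance about 65 mm behind the pan's centre, so grip firmly, 30 N or more, or the pan sags.
- pocket (a point): where the ball's centre lies when it rests in the middle of the pocket: 15.5 mm above the pan's underside. Axes as tray. Beyond the tray, on the side away from the robot, stands an angle-iron rack with drift punches, 215 mm high, 20 mm or more from the pan.
- ball_center (a point): centre of the loose polished steel ball, 25 mm diameter, 64 g, free to roll about 11 mm to any side within the pocket ring. A fast start or stop (beyond about 0.3 m/s at once) makes it jump the 4 mm rim.
- scoop: bystander: red tin rivet scoop, 200 by 70 by 37 mm, handle along its -x, origin under the bowl; not the tray
- riveter: bystander: steel hand riveter with knurled barrel, lying flat, 280 by 110 by 29 mm, handles along its -x, origin under the barrel
- counterweight: bystander: small zinc counterweight, 44 mm diameter, 54 mm high, origin at the centre of its underside
There are look-alikes about, which are no part of the job. What is shaped like the tray but blue or turquoise is not meant.

How it is judged:
By the outcome, as a careful person would: the job done as asked, in the order asked, and still so for the second after the job is handed in, while the arm keeps its last pose, push and grip.
It also fails if it takes over 64 s, if anything falls off the work surface, if the arm or the gripper's body presses on something with over 40 N, if the wrist force passes 120 N, or if a joint passes its speed limit or range.

## Working session

There is one attempt and no reset: what is moved stays moved. The work goes in short steps, Python scripts to look and compute and a shell command to move; the robot and the scene stay as the last step left them, time stands still between calls to the robot, and variables do not carry over. Pictures are saved under pics/ and viewed, and the job is handed in when it is done.

```bash
ls; mkdir -p pics; python3 - <<'E'
from plant import monitor, vision, job, bot
import cv2
print(monitor.state()); print(bot.pinch_z)
for n in ["scene","side","wrist"]:
    i=vision.camera_info(n); print(n,i)
    im=vision.snapshot(n); cv2.imwrite(f"pics/{n}0.png",im[:,:,::-1])
E
```

```text
pics
{'clock': 0.0, 'joints': array([-1.43109569e+00,  8.79421223e-02,  1.37220738e+00,  4.67549445e-06,
        1.68359140e+00, -1.03097781e-01]), 'joint_velocities': array([ 0.0016811 ,  0.0008564 , -0.00064874,  0.0010829 , -0.00089861,
        0.00038035]), 'joint_torque': array([-4.21415652e-04, -3.40174663e+01, -3.02429938e+01,  7.16383732e-02,
        3.29287641e-02, -1.73862213e-04]), 'eef_pos': array([ 0.13215477, -0.53333879,  0.20433499]), 'orientation': array([-1.67605722,  1.56864808,  1.70833437]), 'ft_force': array([-0.84641131,  0.12321598, -0.04124431]), 'moment': array([-0.03489906,  0.03123319, -0.02890601]), 'finger_gap': 0.9998756786233398}
0.0188
scene {'K': array([[429.35930641,   0.        , 322.1251195 ],
       [  0.        , 429.35930641, 196.83545253],
       [  0.        ,   0.        ,   1.        ]]), 'position': array([0.9508759 , 0.64870939, 0.98685232]), 'rotation': array([-2.29864267, -0.01391365,  2.56590001])}
side {'K': array([[442.22041445,   0.        , 314.48445573],
       [  0.        , 442.22041445, 202.73739486],
       [  0.        ,   0.        ,   1.        ]]), 'position': array([-0.23722029, -0.79624566,  1.23727531]), 'rotation': array([-2.35994204,  0.01926093, -0.80565554])}
wrist {'K': array([[357.95239935,   0.        , 315.49174303],
       [  0.        , 357.95239935, 200.3774375 ],
       [  0.        ,   0.        ,   1.        ]]), 'position': array([ 0.19720218, -0.51833484,  0.38340905]), 'rotation': array([ 2.91194051e+00,  2.05096005e-03, -1.32710268e+00])}
```

View pics/scene0.png

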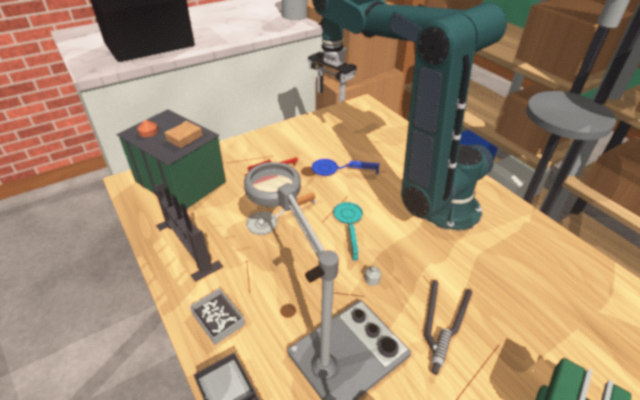

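View pics/side0.png

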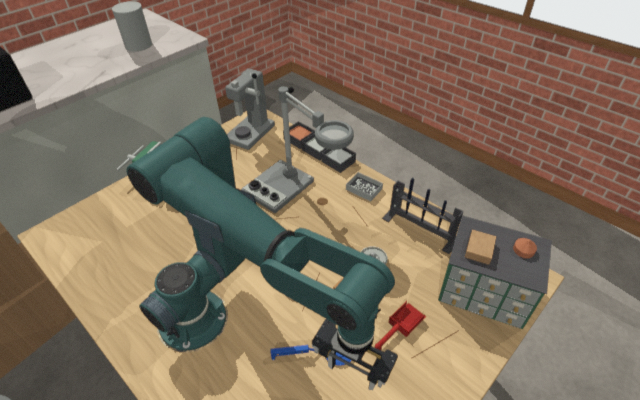

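View pics/wrist0.png

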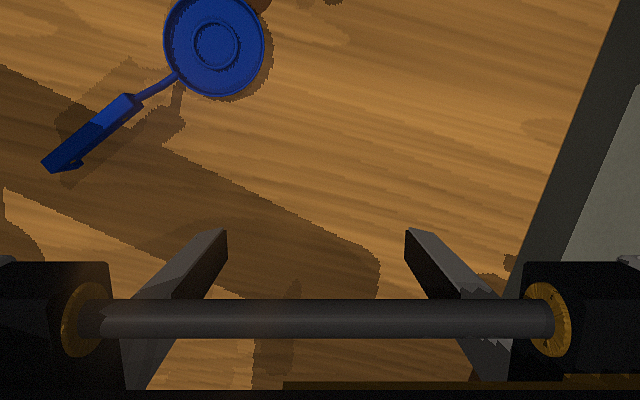

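```bash
cat > h.py <<'E'
import numpy as np, cv2
from scipy.spatial.transform import Rotation as Ro
from plant import monitor, vision, job, bot
def cam(n):
    i=vision.camera_info(n); return i['K'],np.array(i['position']),Ro.from_euler('xyz',i['rotation']).as_matrix()
def ray(c,uv):
    K,p,R=c; d=R@np.linalg.inv(K)@np.array([uv[0],uv[1],1.]); return p,d/np.linalg.norm(d)
def onz(c,uv,z):
    p,d=ray(c,uv); return p+d*(z-p[2])/d[2]
def tri(c1,u1,c2,u2):
    p,d=ray(c1,u1);q,e=ray(c2,u2)
    s=np.linalg.lstsq(np.c_[d,-e],q-p,rcond=None)[0]
    a=p+s[0]*d;b=q+s[1]*e; return (a+b)/2,np.linalg.norm(a-b)
def proj(c,P):
    K,p,R=c; x=K@(R.T@(np.array(P)-p)); return x[:2]/x[2]
def crop(n,src,x0,y0,w,h,f,shot=False):
    im=vision.snapshot(n)[:,:,::-1] if shot else cv2.imread(src)
    o=cv2.resize(im[y0:y0+h,x0:x0+w],None,fx=f,fy=f,interpolation=cv2.INTER_CUBIC); return o
E
python3 - <<'E'
from h import *
a=crop('','pics/scene0.png',220,150,200,140,4);b=crop('','pics/scene0.png',280,280,140,120,4);c=crop('','pics/side0.png',230,160,100,60,8);d=crop('','pics/side0.png',320,220,160,120,5)
for n,i in zip('abcd',(a,b,c,d)): cv2.imwrite(f'pics/c_{n}.png',i)
E
```

```text
(no output)
```

View pics/c_a.png

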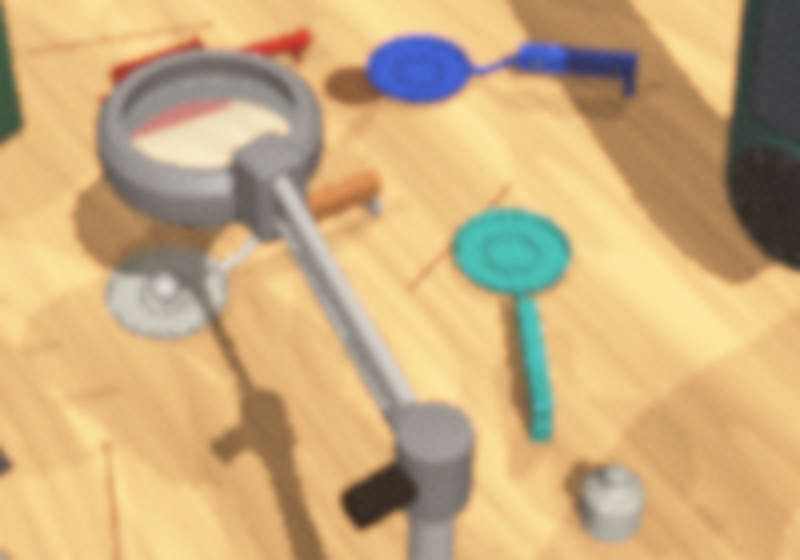

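View pics/c_b.png

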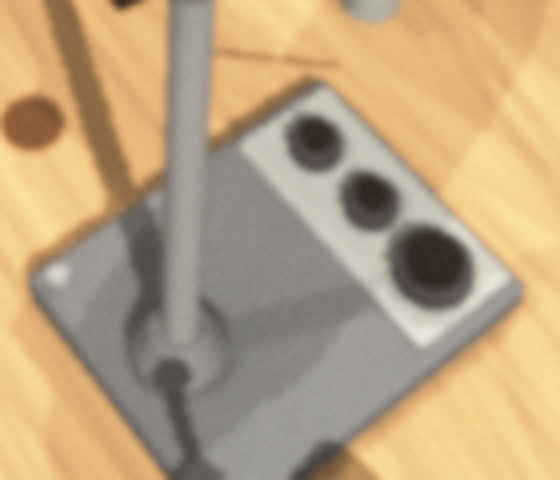

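View pics/c_c.png

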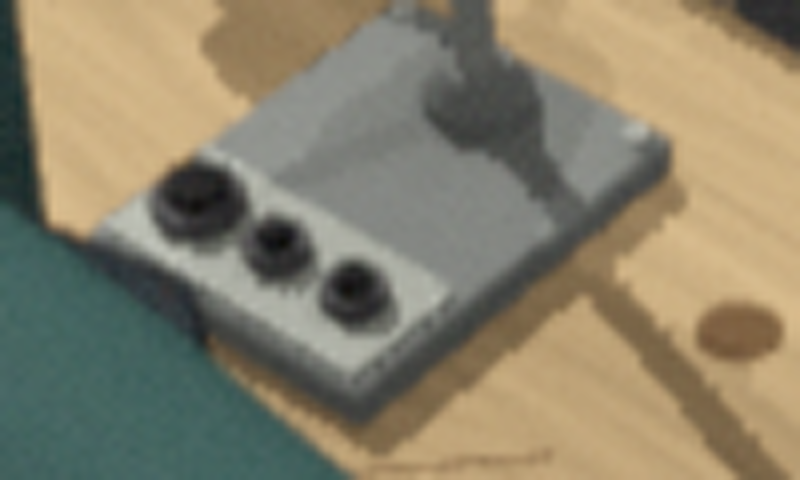

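View pics/c_d.png

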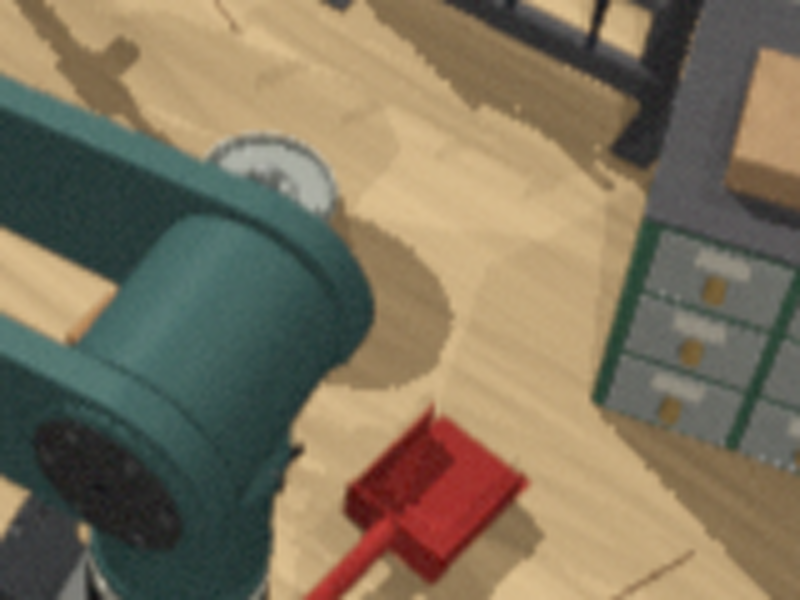

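```bash
python3 - <<'E'
from h import *
S=cam('scene');D=cam('side')
f=lambda x,y,x0,y0,s:np.array([(x+.5)/s-.5+x0,(y+.5)/s-.5+y0])
b=lambda x,y:f(x,y,280,280,4); c=lambda x,y:f(x,y,230,160,8)
ks=[]
for n,u,v in [('full',b(317,131),c(351,285)),('half',b(371,188),c(275,240)),('mains',b(431,257),c(195,187))]:
    P,e=tri(S,u,D,v); print(n,P.round(4),e.round(4)); ks.append(P)
    print('  z.034',onz(S,u,.034).round(4),onz(D,v,.034).round(4))
print(np.linalg.norm(ks[0]-ks[1]),np.linalg.norm(ks[1]-ks[2]))
# plate corners
for n,u,v in [('front-right',b(312,82),c(360,405)),('far right',b(35,280),c(668,145)),]:
    print(n,tri(S,u,D,v), onz(S,u,.026),onz(D,v,.026))
print('lens ring', onz(S,f(205,120,220,150,4),.394))
a=lambda x,y:f(x,y,220,150,4)
pan=onz(S,a(166,292),.010); print('pan',pan, onz(D,f(275,180,320,220,5),.01))
ball=onz(S,a(166,285),.0155);print('ball',ball)
for p in [(310,205),(380,182)]: print('grip',onz(S,a(*p),.035))
E
```

```text
full [0.524  0.1872 0.0427] 0.0005
  z.034 [0.5202 0.1828 0.034 ] [0.5293 0.1946 0.034 ]
half [0.52   0.238  0.0429] 0.0009
  z.034 [0.5163 0.2339 0.034 ] [0.5253 0.246  0.034 ]
mains [0.5182 0.2949 0.044 ] 0.0023
  z.034 [0.5146 0.2904 0.034 ] [0.5238 0.3049 0.034 ]
0.050974079474300785 0.056897873513687566
front-right (array([0.4900237 , 0.14333074, 0.01592828]), np.float64(0.0055368187007058985)) [0.49695872 0.14687734 0.026     ] [0.48196181 0.13739653 0.026     ]
far right (array([0.72019793, 0.16553916, 0.01687764]), np.float64(0.002459386573519418)) [0.72145759 0.17091092 0.026     ] [0.7141058  0.15771244 0.026     ]
lens ring [ 0.64531345 -0.01103402  0.394     ]
pan [ 0.57518365 -0.26323936  0.01      ] [ 0.58020546 -0.26898689  0.01      ]
ball [ 0.57372177 -0.26514441  0.0155    ]
grip [ 0.43881315 -0.26720397  0.035     ]
grip [ 0.37472695 -0.26077762  0.035     ]
```

The candidates are blue (scene 325,167), turquoise (348,213) and bare tin with a wooden grip and ball (262,222). The tin one fits. I'll move over it for a wrist view.

```bash
python3 -m crank '[{"xyz":[0.027,0.024,0],"twist":-0.024},{"xyz":[0.027,0.024,0],"twist":-0.024},{"xyz":[0.027,0.024,0],"twist":-0.024},{"xyz":[0.027,0.024,0],"twist":-0.024},{"xyz":[0.027,0.024,0],"twist":-0.024},{"xyz":[0.027,0.024,0],"twist":-0.024},{"xyz":[0.027,0.024,0],"twist":-0.024},{"xyz":[0.027,0.024,0],"twist":-0.024},{"xyz":[0.027,0.024,0],"twist":-0.024},{"xyz":[0.027,0.024,0],"twist":-0.024},{"xyz":[0,0,0],"twist":0},{"xyz":[0,0,0],"twist":0}]' 0 ; python3 - <<'E'
from h import *
s=monitor.state();print(s['clock'],s['eef_pos'],s['orientation'],s['joints'])
c=cam('wrist');np.save('w1.npy',np.array([c[0],c[2]]));np.save('w1p.npy',c[1]);print(c[1])
im=vision.snapshot('wrist');cv2.imwrite('pics/wrist1.png',im[:,:,::-1])
im=vision.snapshot('side');cv2.imwrite('pics/side1.png',im[:,:,::-1])
E
```

```text
clock: 1.15
eef_pos: [0.403, -0.2925, 0.2051]
orientation: [-0.255, 1.57, 2.894]
ft_force: [0.6, -0.3, -0.1]
finger_gap: 0.183
1.15 [ 0.40303092 -0.2925357   0.20506845] [-0.25483348  1.56981854  2.89369747] [-7.41428986e-01 -2.82644030e-02  1.49003195e+00 -4.66030226e-04
  1.68068620e+00  8.22378138e-01]
[ 0.47012916 -0.29250653  0.38397493]
```

View pics/wrist1.png

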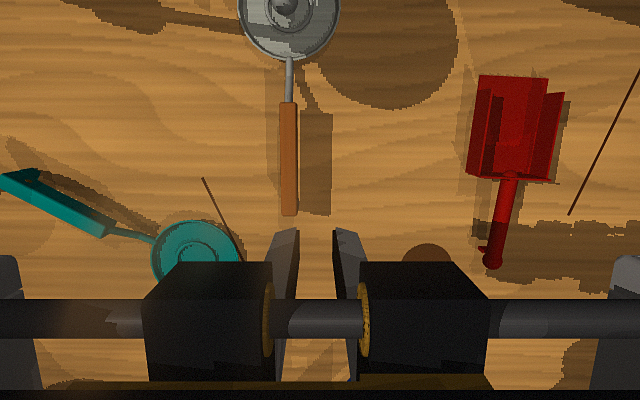

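View pics/side1.png

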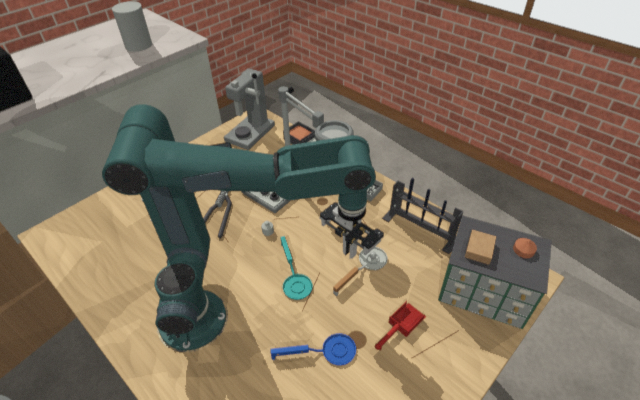

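```bash
python3 - <<'E'
from h import *
a=np.load('w1.npy');c=(a[0],np.load('w1p.npy'),a[1])
im=cv2.imread('pics/wrist1.png')
o=cv2.resize(im[0:230,220:360],None,fx=4,fy=4,interpolation=cv2.INTER_CUBIC)[:600*2]
cv2.imwrite('pics/c1.png',cv2.resize(o,None,fx=.65,fy=.65))
# grip top surface points
for p in [(281,102),(295.5,102),(281.5,215),(297,215),(288,102),(289,215)]: print(p,onz(c,p,.041).round(4))
print('strap',onz(c,(290,58),.015).round(4))
# pan rim left/right at z .010
for p in [(237,8),(340,8),(289,63)]: print(p,onz(c,p,.010).round(4))
print('ball', onz(c,(286,4),.0155).round(4))
S=cam('side')
print(proj(S,[.6295,-.026,.36]))
E
```

```text
(281, 102) [ 0.4827 -0.2604  0.041 ]
(295.5, 102) [ 0.4828 -0.2738  0.041 ]
(281.5, 215) [ 0.3743 -0.2593  0.041 ]
(297, 215) [ 0.3745 -0.2747  0.041 ]
(288, 102) [ 0.4828 -0.2668  0.041 ]
(289, 215) [ 0.3744 -0.2668  0.041 ]
strap [ 0.5249 -0.2672  0.015 ]
(237, 8) [ 0.57   -0.2168  0.01  ]
(340, 8) [ 0.5707 -0.3149  0.01  ]
(289, 63) [ 0.521  -0.2659  0.01  ]
ball [ 0.5723 -0.2639  0.0155]
[333.44006183 139.67612656]
```

View pics/c1.png

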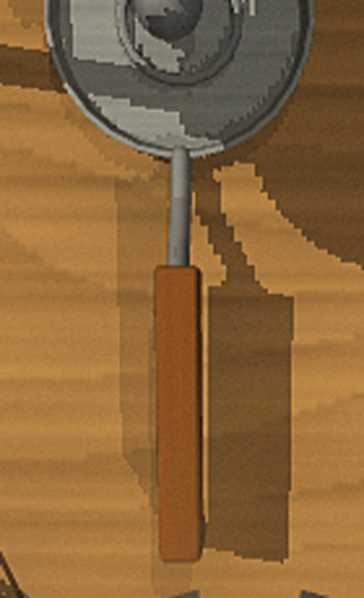

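```bash
python3 -m crank '[{"xyz":[-0.001,0.041,0],"twist":0},{"xyz":[0,0.041,0],"twist":0},{"xyz":[0,0.041,0],"twist":0},{"xyz":[0,0.041,0],"twist":0},{"xyz":[0,0.041,0],"twist":0},{"xyz":[0,0.041,0],"twist":0},{"xyz":[0,0.041,0],"twist":0},{"xyz":[0,0.041,0],"twist":0},{"xyz":[0,0.041,0],"twist":0},{"xyz":[0,0.041,0],"twist":0},{"xyz":[0,0.041,0],"twist":0},{"xyz":[0,0.041,0],"twist":0}]' 0 ; python3 -m crank '[{"xyz":[0,0.02,0],"twist":0},{"xyz":[0,0,0],"twist":0},{"xyz":[0,0,0],"twist":0},{"xyz":[0,0,0],"twist":0}]'; python3 - <<'E'
from h import *
s=monitor.state();print(s['clock'],s['eef_pos'],s['orientation'],s['joints'])
c=cam('wrist');np.save('w1.npy',np.array([c[0],c[2]]));np.save('w1p.npy',c[1]);print(c[1])
im=vision.snapshot('wrist');cv2.imwrite('pics/wrist2.png',im[:,:,::-1])
E
```

```text
clock: 2.25
eef_pos: [0.4013, 0.1985, 0.2057]
orientation: [2.719, 1.57, -0.422]
ft_force: [0.6, 0.0, 0.0]
finger_gap: 0.006
clock: 2.58
eef_pos: [0.4016, 0.2164, 0.2054]
orientation: [1.398, 1.57, -1.743]
ft_force: [0.1, -0.0, -0.0]
finger_gap: 0.002
2.5833 [0.40161208 0.21643463 0.20537021] [ 1.39771456  1.56966022 -1.74334442] [ 3.70662263e-01 -1.23142384e-01  1.57797533e+00 -9.79213554e-04
  1.68734689e+00  1.94081133e+00]
[0.46857566 0.21627861 0.38433444]
```

View pics/wrist2.png

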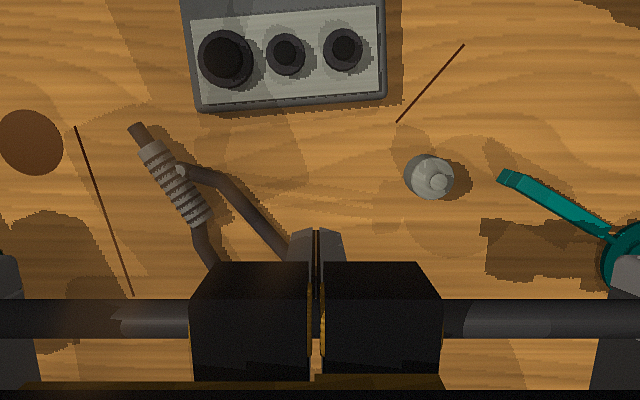

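```bash
python3 - <<'E'
from h import *
o=crop('','pics/wrist2.png',185,0,200,115,4);cv2.imwrite('pics/c2.png',o)
E
```

```text
(no output)
```

View pics/c2.png

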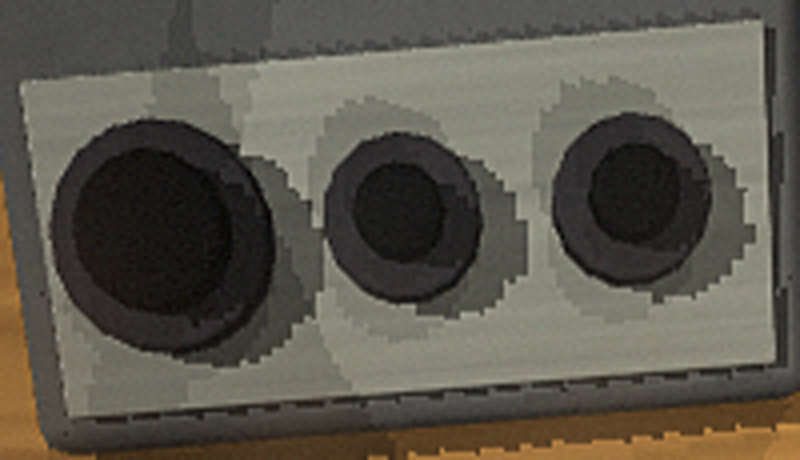

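```bash
python3 - <<'E'
from h import *
a=np.load('w1.npy');c=(a[0],np.load('w1p.npy'),a[1]); S=cam('scene')
f=lambda x,y,x0,y0,s:np.array([(x+.5)/s-.5+x0,(y+.5)/s-.5+y0])
b=lambda x,y:f(x,y,280,280,4);w=lambda x,y:f(x,y,185,0,4)
for n,u,v in [('full',b(317,131),w(635,193)),('half',b(371,188),w(399,211)),('mains',b(431,257),w(152,231))]:
    print(n,tri(S,u,c,v), onz(c,v,.043).round(4))
E
```

```text
full (array([0.52725325, 0.19121889, 0.0501964 ]), np.float64(0.001216392653666274)) [0.5282 0.1912 0.043 ]
half (array([0.52362598, 0.24231907, 0.0514507 ]), np.float64(0.002110810349130535)) [0.5243 0.2438 0.043 ]
mains (array([0.520206  , 0.29682768, 0.04848816]), np.float64(0.0028209546656678746)) [0.52   0.2992 0.043 ]
```

```bash
python3 -m crank '[{"xyz":[0.0298,0.0203,-0.01],"twist":0},{"xyz":[0.0298,0.0203,-0.01],"twist":0},{"xyz":[0.0298,0.0203,-0.01],"twist":0},{"xyz":[0.0298,0.0203,-0.01],"twist":0},{"xyz":[0,0,-0.03],"twist":0},{"xyz":[0,0,-0.03],"twist":0},{"xyz":[0,0,-0.03],"twist":0},{"xyz":[0,0,0],"twist":0},{"xyz":[0,0,0],"twist":0},{"xyz":[0,0,0],"twist":0}]'; python3 - <<'E'
from h import *
im=vision.snapshot('scene');cv2.imwrite('pics/scene3.png',im[:,:,::-1])
im=vision.snapshot('wrist');cv2.imwrite('pics/wrist3.png',im[:,:,::-1])
im=vision.snapshot('side');cv2.imwrite('pics/side3.png',im[:,:,::-1])
E
```

```text
clock: 3.47
eef_pos: [0.5219, 0.2985, 0.0776]
orientation: [-2.786, 1.568, 0.357]
ft_force: [-0.3, -1.0, 0.3]
finger_gap: 0.009
```

View pics/wrist3.png

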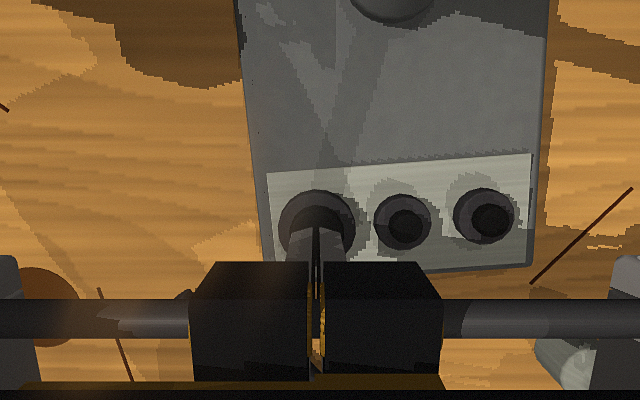

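View pics/scene3.png

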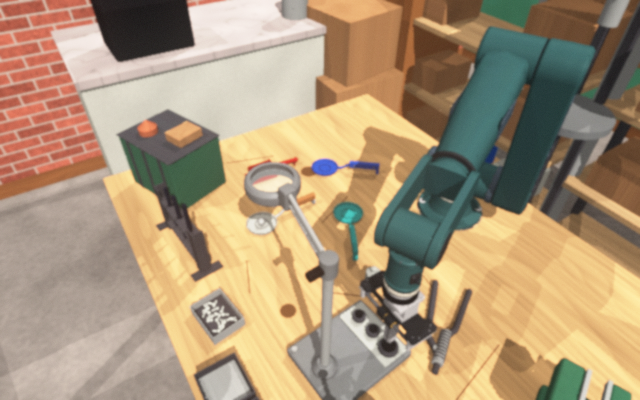

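```bash
python3 -m crank '[{"xyz":[0,0,-0.01],"twist":0},{"xyz":[0,0,-0.01],"twist":0},{"xyz":[0,0,-0.006],"twist":0},{"xyz":[0,0,0],"twist":0}]';  python3 -m crank '[{"xyz":[0,0,-0.003],"twist":0},{"xyz":[0,0,0],"twist":0},{"xyz":[0,0,0],"twist":0}]'; python3 -m crank '[{"xyz":[0,0,-0.003],"twist":0},{"xyz":[0,0,0],"twist":0},{"xyz":[0,0,0],"twist":0}]'
```

```text
clock: 3.95
eef_pos: [0.5201, 0.2993, 0.0481]
orientation: [0.576, 1.57, -2.563]
ft_force: [0.1, 0.4, 3.0]
finger_gap: 0.005
clock: 4.2
eef_pos: [0.5202, 0.2993, 0.0469]
orientation: [0.674, 1.57, -2.465]
ft_force: [-0.7, -2.2, 5.0]
finger_gap: 0.007
clock: 4.45
eef_pos: [0.5204, 0.2994, 0.0461]
orientation: [-3.072, 1.57, 0.072]
ft_force: [-4.0, -2.1, 11.8]
finger_gap: 0.003
```

```bash
python3 -m crank '[{"xyz":[0,0,-0.0015],"twist":0},{"xyz":[0,0,0],"twist":0},{"xyz":[0,0,0],"twist":0}]';  python3 -c "
from h import *
cv2.imwrite('pics/wrist4.png',vision.snapshot('wrist')[:,:,::-1])"; python3 -m crank '[{"xyz":[0,0,0.01],"twist":0},{"xyz":[0,0,0.025],"twist":0},{"xyz":[0,0,0],"twist":0},{"xyz":[0,0,0],"twist":0}]';  python3 -c "
from h import *
cv2.imwrite('pics/scene4.png',vision.snapshot('scene')[:,:,::-1]);cv2.imwrite('pics/wrist4b.png',vision.snapshot('wrist')[:,:,::-1])
a=cv2.imread('pics/wrist4.png')[140:280,220:560];b=cv2.imread('pics/wrist4b.png')[140:280,220:560]
cv2.imwrite('pics/c4.png',cv2.resize(np.vstack([a,b]),None,fx=2,fy=2))"
```

```text
clock: 4.7
eef_pos: [0.5205, 0.2994, 0.046]
orientation: [-2.985, 1.57, 0.16]
ft_force: [-6.4, -3.3, 16.3]
finger_gap: 0.003
clock: 5.08
eef_pos: [0.5214, 0.2998, 0.078]
orientation: [-2.722, 1.567, 0.423]
ft_force: [0.6, 0.0, -0.2]
finger_gap: 0.006
```

View pics/c4.png

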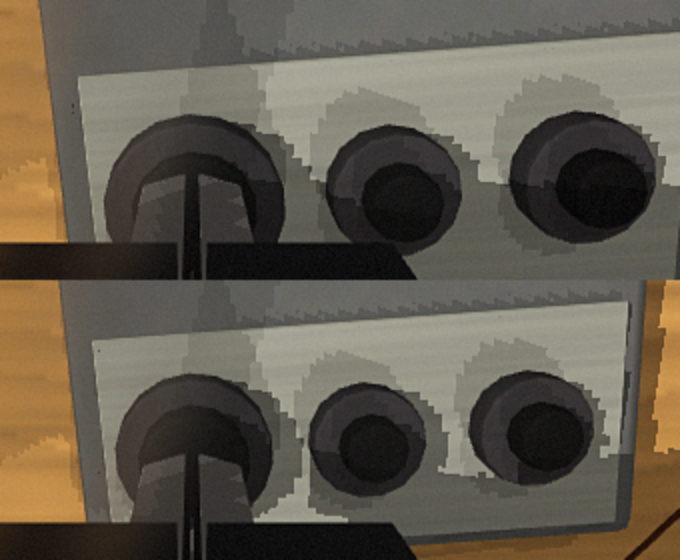

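View pics/scene4.png

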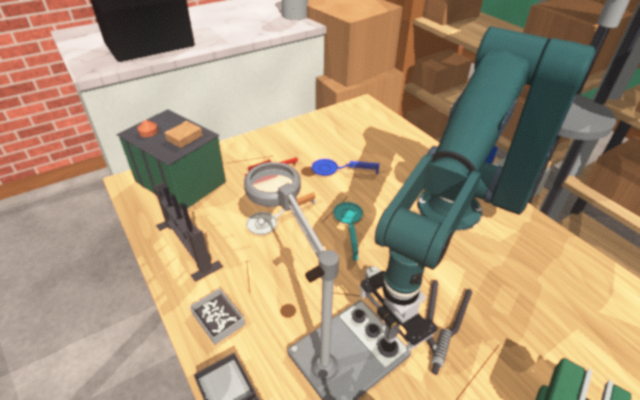

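```bash
python3 -m crank '[{"xyz":[0.002,-0.036,0],"twist":0},{"xyz":[0.002,-0.036,0],"twist":0},{"xyz":[0.0015,-0.0365,0],"twist":0},{"xyz":[0,0,0],"twist":0},{"xyz":[0,0,0],"twist":0},{"xyz":[0,0,0],"twist":0}]';python3 - <<'E'
from h import *
cv2.imwrite('pics/wrist5.png',vision.snapshot('wrist')[:,:,::-1]);cv2.imwrite('pics/side5.png',vision.snapshot('side')[:,:,::-1])
a=cv2.imread('pics/wrist5.png')[130:290,180:440];b=cv2.imread('pics/side5.png')[130:250,210:340]
b=cv2.resize(b,None,fx=4,fy=4,interpolation=cv2.INTER_CUBIC);a=cv2.resize(a,(520,320))
cv2.imwrite('pics/c5a.png',a);cv2.imwrite('pics/c5b.png',b)
E
```

```text
clock: 5.68
eef_pos: [0.5252, 0.191, 0.0757]
orientation: [-0.076, 1.569, 3.068]
ft_force: [-0.2, 0.5, -0.1]
finger_gap: 0.006
```

View pics/c5a.png

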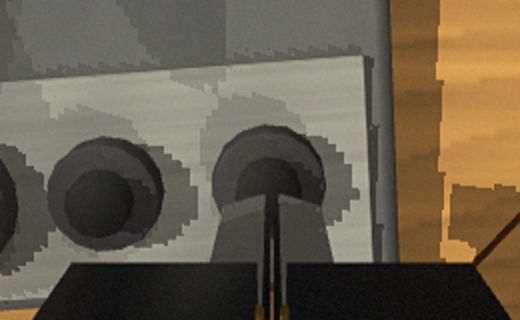

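View pics/c5b.png

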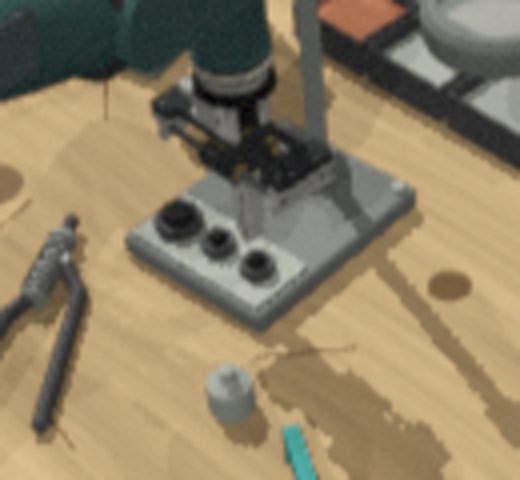

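```bash
python3 -m crank '[{"xyz":[0.0015,0,-0.01],"twist":0},{"xyz":[0,0,-0.01],"twist":0},{"xyz":[0,0,-0.006],"twist":0},{"xyz":[0,0,0],"twist":0}]';  python3 -m crank '[{"xyz":[0,0,-0.003],"twist":0},{"xyz":[0,0,0],"twist":0},{"xyz":[0,0,0],"twist":0}]'; python3 -m crank '[{"xyz":[0,0,-0.003],"twist":0},{"xyz":[0,0,0],"twist":0},{"xyz":[0,0,0],"twist":0}]'
```

```text
clock: 6.12
eef_pos: [0.5266, 0.1915, 0.0491]
orientation: [-0.032, 1.568, 3.113]
ft_force: [-0.9, 0.4, 3.2]
finger_gap: 0.006
clock: 6.37
eef_pos: [0.5269, 0.1913, 0.0483]
orientation: [-0.67, 1.57, 2.474]
ft_force: [-2.9, 2.7, 3.6]
finger_gap: 0.005
clock: 6.62
eef_pos: [0.5275, 0.1912, 0.0462]
orientation: [-2.29, 1.57, 0.854]
ft_force: [-4.6, 0.7, 7.0]
finger_gap: 0.005
```

```bash
python3 -m crank '[{"xyz":[0,0,-0.002],"twist":0},{"xyz":[0,0,0],"twist":0},{"xyz":[0,0,0],"twist":0}]';  python3 -m crank '[{"xyz":[0,0,-0.0015],"twist":0},{"xyz":[0,0,0],"twist":0},{"xyz":[0,0,0],"twist":0}]';python3 - <<'E'
from h import *
cv2.imwrite('pics/wrist6.png',vision.snapshot('wrist')[:,:,::-1])
cv2.imwrite('pics/scene6.png',vision.snapshot('scene')[:,:,::-1])
o=cv2.imread('pics/scene6.png')[130:370,200:440];cv2.imwrite('pics/c6.png',cv2.resize(o,None,fx=2.4,fy=2.4))
E
```

```text
clock: 6.87
eef_pos: [0.5276, 0.1912, 0.0461]
orientation: [-2.544, 1.569, 0.6]
ft_force: [-7.3, 0.6, 13.0]
finger_gap: 0.003
clock: 7.12
eef_pos: [0.5277, 0.1912, 0.0459]
orientation: [-2.651, 1.569, 0.493]
ft_force: [-9.4, -0.8, 20.1]
finger_gap: 0.006
```

View pics/c6.png

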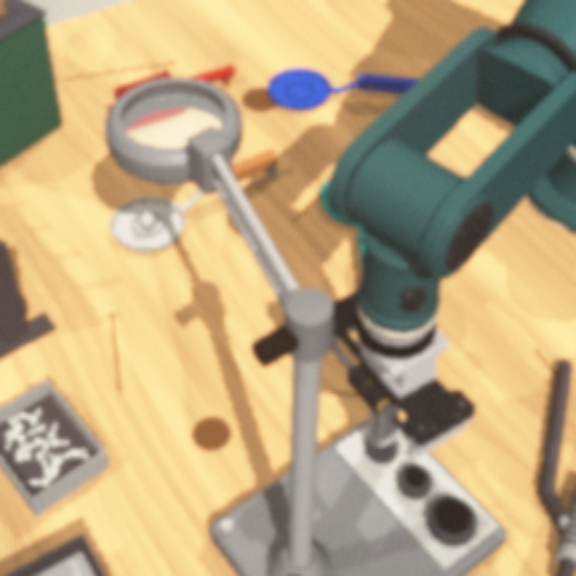

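View pics/wrist6.png

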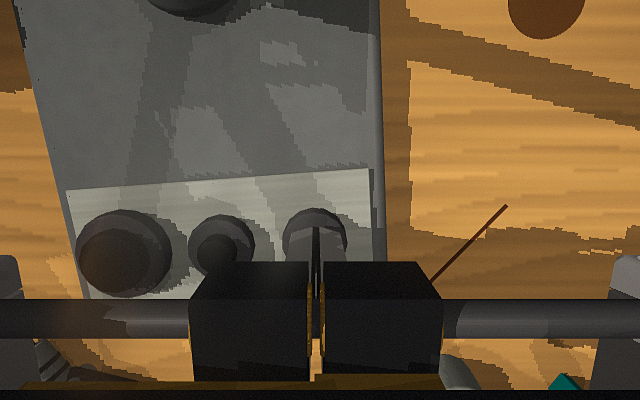

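```bash
python3 -m crank '[{"xyz":[0,0,0.01],"twist":0},{"xyz":[0,0,0.035],"twist":0},{"xyz":[-0.01,0,0.04],"twist":0},{"xyz":[-0.03,0,0.04],"twist":0},{"xyz":[-0.035,0,0.036],"twist":0},{"xyz":[-0.035,0,0],"twist":0.12},{"xyz":[-0.03,-0.03,0],"twist":0.12},{"xyz":[0,-0.035,0],"twist":0.12},{"xyz":[0,-0.035,0],"twist":0.12},{"xyz":[0,-0.035,0],"twist":0.12},{"xyz":[0,-0.035,0],"twist":0.12},{"xyz":[0,-0.035,0],"twist":0.12}]'; python3 - <<'E'
from h import *
a=np.load('w1.npy');c=(a[0],np.load('w1p.npy'),a[1])
f=lambda x,y,x0,y0,s:np.array([(x+.5)/s-.5+x0,(y+.5)/s-.5+y0])
w=lambda x,y:f(x,y,185,0,4)
F,H,M=[onz(c,w(*p),.052) for p in [(635,193),(399,211),(152,231)]]; print(F,H,M)
d=M-F;yaw=np.arctan2(-d[0],d[1]);print(yaw,np.hypot(*d[:2]))
R=lambda x,y:np.array([np.cos(yaw)*x-np.sin(yaw)*y,np.sin(yaw)*x+np.cos(yaw)*y])
o=H[:2]+R(.075,0);print('origin',o,'lens',o+R(.02,-.27))
S=cam('scene');print(onz(S,(272.5,182),.394),proj(S,[*(o+R(.02,-.27)),.394]))
cv2.imwrite('pics/scene7.png',vision.snapshot('scene')[:,:,::-1]);cv2.imwrite('pics/side7.png',vision.snapshot('side')[:,:,::-1])
o=cv2.imread('pics/scene7.png')[140:240,220:340];cv2.imwrite('pics/c7.png',cv2.resize(o,None,fx=5,fy=5))
o=cv2.imread('pics/side7.png')[80:200,250:370];cv2.imwrite('pics/c7b.png',cv2.resize(o,None,fx=5,fy=5))
E
```

```text
clock: 8.22
eef_pos: [0.3994, 0.0032, 0.1895]
orientation: [1.421, 1.569, -0.938]
ft_force: [-0.5, -0.1, -1.1]
finger_gap: 0.003
[0.52658981 0.19185905 0.052     ] [0.52285401 0.2430813  0.052     ] [0.51868615 0.29698339 0.052     ]
0.07504272729426886 0.10542103845326455
origin [0.59764293 0.24870423] lens [ 0.63782917 -0.01903644]
[ 0.64612925 -0.00204883  0.394     ] [272.19416113 176.50023711]
```

View pics/c7.png

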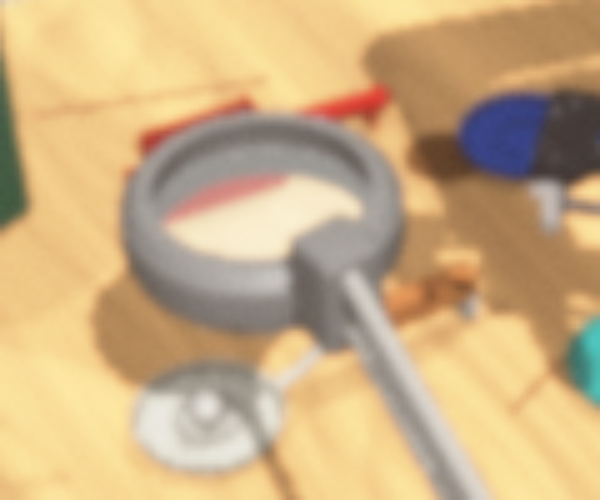

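View pics/c7b.png

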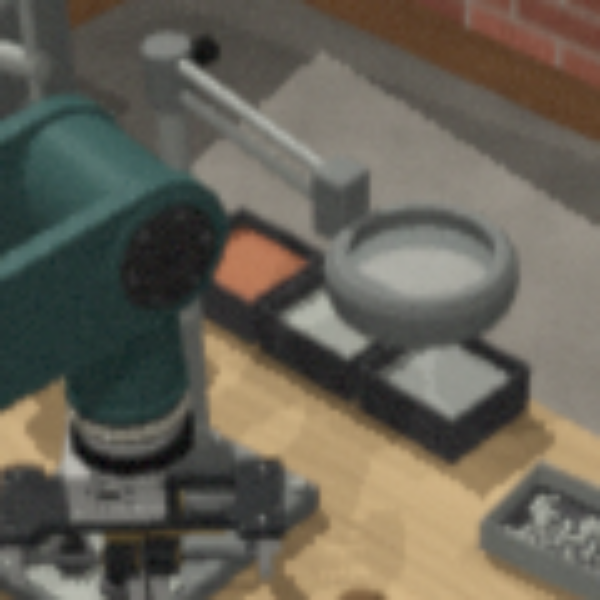

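```bash
python3 - <<'E'
from h import *
S=cam('scene');D=cam('side')
u=(272.4,183.9);v=(334.2,134.9)
print(onz(S,u,.377),onz(D,v,.377),tri(S,u,D,v))
E
```

```text
[ 0.64066493 -0.01503266  0.377     ] [ 0.63312958 -0.02576879  0.377     ] (array([ 0.63816646, -0.02097237,  0.37175293]), np.float64(0.0005318411201446654))
```

```bash
python3 -m crank '[{"xyz":[0,-0.022,0],"twist":0.12},{"xyz":[0,-0.022,0],"twist":0.12},{"xyz":[0,-0.022,0],"twist":0.12},{"xyz":[0,-0.022,0],"twist":0.12},{"xyz":[0,-0.022,0],"twist":0.12},{"xyz":[0,-0.022,0],"twist":0.12},{"xyz":[0,-0.022,0],"twist":0.12},{"xyz":[0,-0.022,0],"twist":0.12},{"xyz":[0,-0.022,0],"twist":0.12},{"xyz":[0,-0.022,0],"twist":0.12},{"xyz":[0,-0.022,0],"twist":0.12},{"xyz":[0,-0.022,0],"twist":0.12}]' 0.05; python3 -m crank '[{"xyz":[0.007,0,0],"twist":0.12},{"xyz":[0.007,0,0],"twist":0.12},{"xyz":[0.007,0,0],"twist":0.12},{"xyz":[0.007,0,0],"twist":0.12},{"xyz":[0,0,0],"twist":0.12},{"xyz":[0,0,0],"twist":0.12},{"xyz":[0,0,0],"twist":0},{"xyz":[0,0,0],"twist":0},{"xyz":[0,0,0],"twist":0}]'; cat >> h.py <<'E'
def tool():
    s=monitor.state();R=Ro.from_euler('xyz',s['orientation']).as_matrix()
    print('t',s['clock'],'tcp',s['eef_pos'].round(4),'xaxis',R[:,0].round(4),'jaw yaw deg',np.degrees(np.arctan2(R[1,1],R[0,1])).round(2),'q6',s['joints'][5].round(3),'F',s['ft_force'].round(2),'M',s['moment'].round(2),'gap',round(s['finger_gap']*94,2));return s,R
E
python3 -c "
from h import *
tool()"
```

```text
clock: 9.32
eef_pos: [0.3999, -0.2595, 0.1892]
orientation: [-1.088, 1.571, -2.007]
ft_force: [0.5, 0.0, -0.4]
finger_gap: 0.532
clock: 10.07
eef_pos: [0.4278, -0.2585, 0.1895]
orientation: [2.903, 1.571, 2.697]
ft_force: [-0.2, -0.5, 0.8]
finger_gap: 0.538
t 10.0667 tcp [ 0.4278 -0.2585  0.1895] xaxis [-2.e-04  1.e-04 -1.e+00] jaw yaw deg 78.16 q6 -2.021 F [-0.16 -0.46  0.75] M [ 0.   -0.12 -0.02] gap 50.58
```

```bash
python3 -m crank '[{"xyz":[0.001,-0.004,0],"twist":0.103},{"xyz":[0,-0.0045,0],"twist":0.103},{"xyz":[0,0,-0.025],"twist":0},{"xyz":[0,0,-0.03],"twist":0},{"xyz":[0,0,-0.03],"twist":0},{"xyz":[0,0,-0.03],"twist":0},{"xyz":[0,0,0],"twist":0},{"xyz":[0,0,0],"twist":0},{"xyz":[0,0,0],"twist":0}]';python3 - <<'E'
from h import *
tool()
c=cam('wrist')
cv2.imwrite('pics/wrist8.png',vision.snapshot('wrist')[:,:,::-1])
cv2.imwrite('pics/side8.png',vision.snapshot('side')[:,:,::-1])
np.save('w8.npy',np.vstack([c[0],c[2],c[1]]))
o=cv2.imread('pics/side8.png')[180:320,270:470];cv2.imwrite('pics/c8.png',cv2.resize(o,None,fx=4,fy=4))
E
```

```text
clock: 10.82
eef_pos: [0.4296, -0.268, 0.0765]
orientation: [-0.664, 1.568, -0.663]
ft_force: [0.9, 0.2, 0.8]
finger_gap: 0.531
t 10.8167 tcp [ 0.4296 -0.268   0.0765] xaxis [ 0.002  -0.0016 -1.    ] jaw yaw deg 90.06 q6 -2.242 F [0.87 0.16 0.84] M [ 0.09 -0.14 -0.03] gap 49.91
```

View pics/wrist8.png

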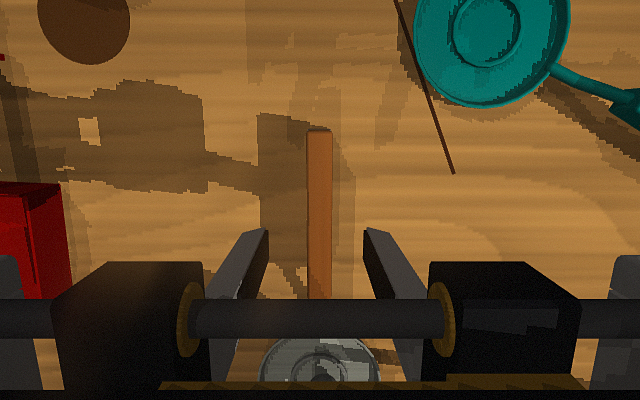

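View pics/c8.png

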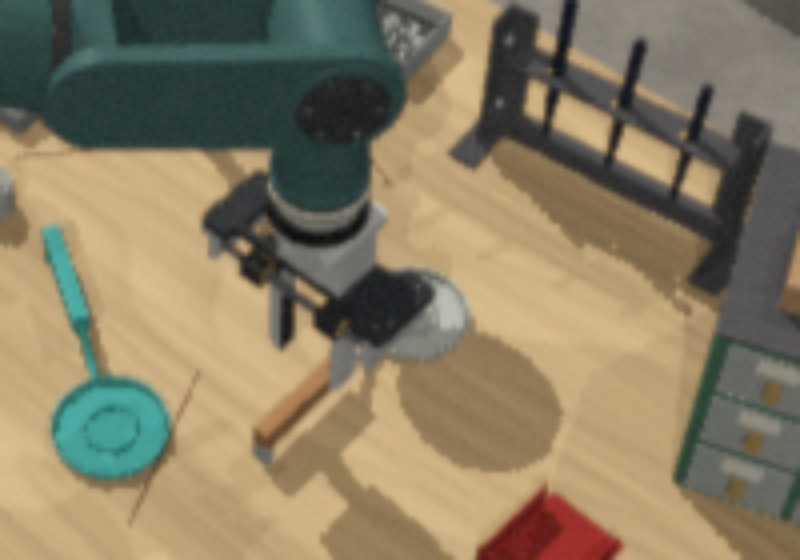

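```bash
python3 - <<'E'
from h import *
a=np.load('w8.npy');c=(a[:3],a[6],a[3:6])
im=cv2.cvtColor(cv2.imread('pics/wrist8.png'),cv2.COLOR_BGR2HSV)
for r in (145,170,200,230,260,285):
    row=im[r,285:350].astype(int); x=np.where((row[:,0]<11)&(row[:,1]>130)&(row[:,2]>90))[0]+285
    if len(x): print(r,x.min(),x.max(),onz(c,(x.min()-.5,r),.041).round(4),onz(c,(x.max()+.5,r),.041).round(4))
print(onz(c,(319,131),.041))
E
```

```text
[ 0.37349722 -0.26636412  0.041     ]
```

```bash
python3 -m crank '[{"xyz":[-0.0005,0.001,-0.02],"twist":0},{"xyz":[0,0,-0.02],"twist":0},{"xyz":[0,0,-0.015],"twist":0},{"xyz":[0,0,-0.009],"twist":0},{"xyz":[0,0,0],"twist":0},{"xyz":[0,0,0],"twist":0},{"xyz":[0,0,0],"twist":0}]'; python3 -c "
from h import *
tool()"
```

```text
clock: 11.5
eef_pos: [0.4293, -0.2672, 0.0125]
orientation: [-0.639, 1.568, -0.637]
ft_force: [-0.1, -0.0, 0.7]
finger_gap: 0.534
t 11.5 tcp [ 0.4293 -0.2672  0.0125] xaxis [ 0.0026 -0.0019 -1.    ] jaw yaw deg 90.11 q6 -2.242 F [-0.1  -0.02  0.68] M [ 0.03 -0.16  0.04] gap 50.18
```

```bash
python3 -m crank '[{"xyz":[0,0,-0.001],"twist":0},{"xyz":[0,0,0],"twist":0},{"xyz":[0,0,0],"twist":0},{"xyz":[0,0,0],"twist":0},{"xyz":[0,0,0],"twist":0},{"xyz":[0,0,0],"twist":0}]' 0.02 15; python3 -m crank '[{"xyz":[0,0,0],"twist":0},{"xyz":[0,0,0],"twist":0},{"xyz":[0,0,0],"twist":0},{"xyz":[0,0,0],"twist":0},{"xyz":[0,0,0],"twist":0},{"xyz":[0,0,0],"twist":0}]' 0 15;python3 -m crank '[{"xyz":[0,0,0],"twist":0},{"xyz":[0,0,0],"twist":0},{"xyz":[0,0,0],"twist":0},{"xyz":[0,0,0],"twist":0}]' 0 55; python3 -c "
from h import *
tool()
cv2.imwrite('pics/scene9.png',vision.snapshot('scene')[:,:,::-1])
o=cv2.imread('pics/scene9.png')[160:280,220:370];cv2.imwrite('pics/c9.png',cv2.resize(o,None,fx=5,fy=5))
"
```

```text
clock: 12.0
eef_pos: [0.4282, -0.2663, 0.0098]
orientation: [0.248, 1.571, 0.25]
ft_force: [-0.4, 0.4, 0.1]
finger_gap: 0.215
clock: 12.5
eef_pos: [0.4281, -0.2662, 0.0098]
orientation: [1.865, 1.571, 1.867]
ft_force: [-0.1, 0.0, 0.3]
finger_gap: 0.17
clock: 12.83
eef_pos: [0.4281, -0.2662, 0.0097]
orientation: [1.796, 1.571, 1.798]
ft_force: [0.5, 0.5, 0.5]
finger_gap: 0.167
t 12.8333 tcp [ 0.4281 -0.2662  0.0097] xaxis [-1.e-04  3.e-04 -1.e+00] jaw yaw deg 90.12 q6 -2.242 F [0.46 0.53 0.5 ] M [ 0.18 -0.05  0.06] gap 15.68
```

View pics/c9.png

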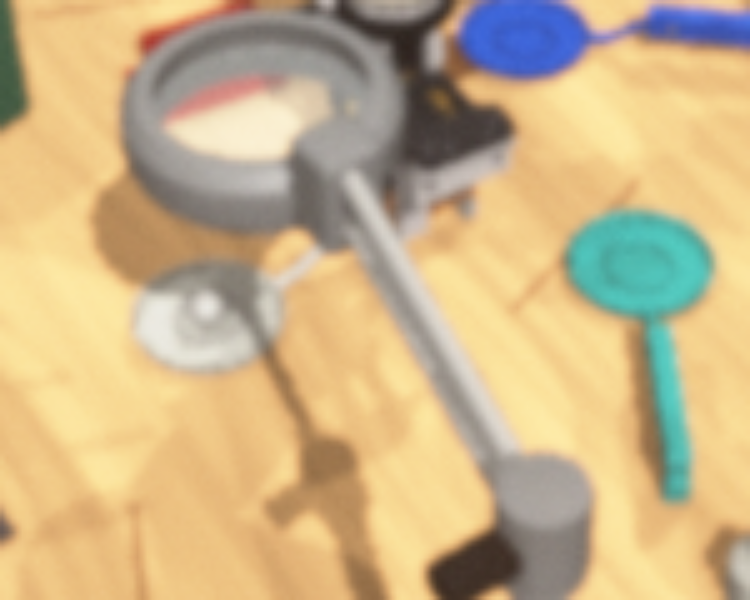

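```bash
python3 -m crank '[{"xyz":[0,0,0.002],"twist":0},{"xyz":[0,0,0.004],"twist":0},{"xyz":[0,0,0.006],"twist":0},{"xyz":[0,0,0.008],"twist":0},{"xyz":[0,0,0.008],"twist":0},{"xyz":[0,0,0.008],"twist":0},{"xyz":[0,0,0.008],"twist":0},{"xyz":[0,0,0.008],"twist":0},{"xyz":[0,0,0.008],"twist":0},{"xyz":[0,0,0.006],"twist":0},{"xyz":[0,0,0.004],"twist":0},{"xyz":[0,0,0.002],"twist":0}]'; python3 -c "
from h import *
tool()
cv2.imwrite('pics/scene10.png',vision.snapshot('scene')[:,:,::-1])
cv2.imwrite('pics/side10.png',vision.snapshot('side')[:,:,::-1])
o=cv2.imread('pics/scene10.png')[130:250,190:340];cv2.imwrite('pics/c10.png',cv2.resize(o,None,fx=5,fy=5))
o=cv2.imread('pics/side10.png')[140:290,300:480];cv2.imwrite('pics/c10b.png',cv2.resize(o,None,fx=4,fy=4))
S=cam('scene');print([onz(S,p,0) for p in [(157,222),(208,274)]])
"
```

```text
clock: 13.88
eef_pos: [0.4285, -0.2665, 0.0827]
orientation: [-0.591, 1.57, -0.589]
ft_force: [-0.3, -0.2, -3.8]
finger_gap: 0.166
t 13.8833 tcp [ 0.4285 -0.2665  0.0827] xaxis [ 1.e-03 -7.e-04 -1.e+00] jaw yaw deg 90.12 q6 -2.242 F [-0.3  -0.24 -3.76] M [ 0.09  0.11 -0.02] gap 15.65
[array([ 8.52856090e-01, -4.53144579e-01, -1.11022302e-16]), array([ 7.93869190e-01, -1.68008286e-01, -1.11022302e-16])]
```

View pics/c10.png

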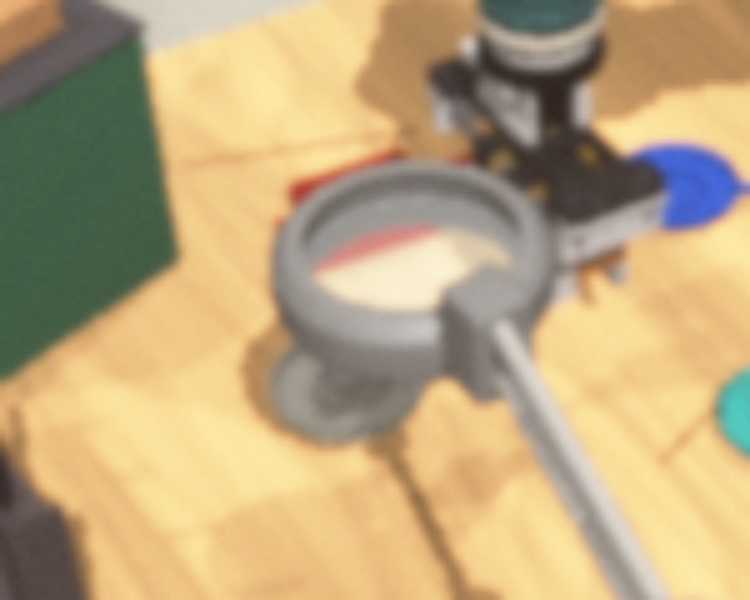

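View pics/c10b.png

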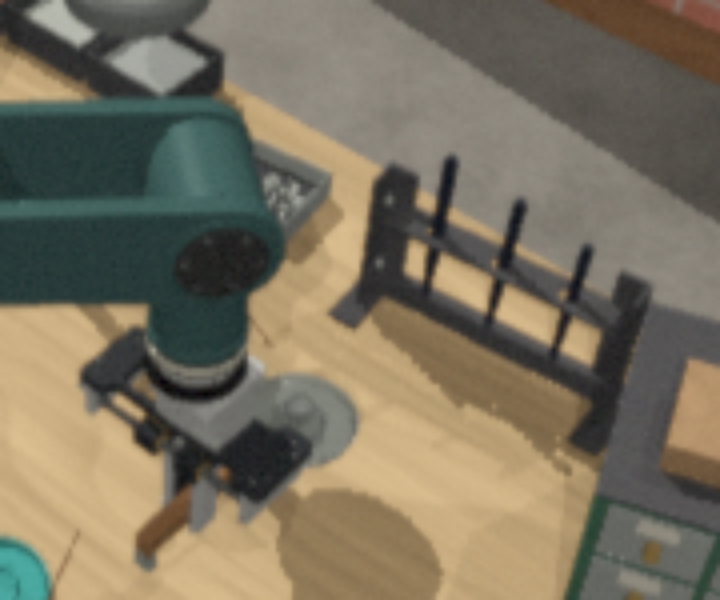

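```bash
python3 -m crank '[{"xyz":[0,0.002,0.001],"twist":0},{"xyz":[0,0.004,0.0015],"twist":0},{"xyz":[0,0.006,0.002],"twist":0},{"xyz":[0,0.008,0.003],"twist":0},{"xyz":[0,0.01,0.004],"twist":0},{"xyz":[0,0.01,0.004],"twist":0},{"xyz":[0,0.01,0.004],"twist":0},{"xyz":[0,0.01,0.004],"twist":0},{"xyz":[0,0.01,0.004],"twist":0},{"xyz":[0,0.01,0.004],"twist":0},{"xyz":[0,0.01,0.004],"twist":0},{"xyz":[0,0.01,0.004],"twist":0}]' && python3 -m crank '[{"xyz":[0,0.01,0.004],"twist":0},{"xyz":[0,0.01,0.004],"twist":0},{"xyz":[0,0.01,0.004],"twist":0},{"xyz":[0,0.01,0.004],"twist":0},{"xyz":[0,0.01,0.004],"twist":0},{"xyz":[0,0.01,0.004],"twist":0},{"xyz":[0,0.01,0.004],"twist":0},{"xyz":[0,0.01,0.004],"twist":0},{"xyz":[0,0.01,0.004],"twist":0},{"xyz":[0,0.01,0.004],"twist":0},{"xyz":[0,0.01,0.004],"twist":0},{"xyz":[0,0.01,0.004],"twist":0}]' && python3 -m crank '[{"xyz":[0,0.008,0.002],"twist":0},{"xyz":[0,0.006,0.001],"twist":0},{"xyz":[0,0.005,0.0005],"twist":0},{"xyz":[0,0.004,0],"twist":0},{"xyz":[0,0.002,0],"twist":0},{"xyz":[0,0.001,0],"twist":0},{"xyz":[0,0,0],"twist":0},{"xyz":[0,0,0],"twist":0}]'; python3 -c "
from h import *
tool()
cv2.imwrite('pics/scene11.png',vision.snapshot('scene')[:,:,::-1])
cv2.imwrite('pics/side11.png',vision.snapshot('side')[:,:,::-1])
o=cv2.imread('pics/scene11.png')[90:250,200:400];cv2.imwrite('pics/c11.png',cv2.resize(o,None,fx=3.8,fy=3.8))
o=cv2.imread('pics/side11.png')[70:220,230:430];cv2.imwrite('pics/c11b.png',cv2.resize(o,None,fx=3.8,fy=3.8))
"
```

```text
clock: 14.98
eef_pos: [0.4282, -0.1652, 0.1217]
orientation: [0.106, 1.571, 0.108]
ft_force: [0.7, 0.7, -3.4]
finger_gap: 0.165
clock: 15.98
eef_pos: [0.4281, -0.0453, 0.1696]
orientation: [1.548, 1.571, 1.55]
ft_force: [-0.0, 0.9, -1.7]
finger_gap: 0.166
clock: 16.65
eef_pos: [0.4281, -0.0205, 0.1725]
orientation: [-3.055, 1.57, -3.053]
ft_force: [0.3, -0.1, -3.3]
finger_gap: 0.165
t 16.65 tcp [ 0.4281 -0.0205  0.1725] xaxis [-4.e-04 -0.e+00 -1.e+00] jaw yaw deg 90.09 q6 -1.753 F [ 0.35 -0.15 -3.31] M [ 0.04  0.1  -0.  ] gap 15.54
```

View pics/c11.png

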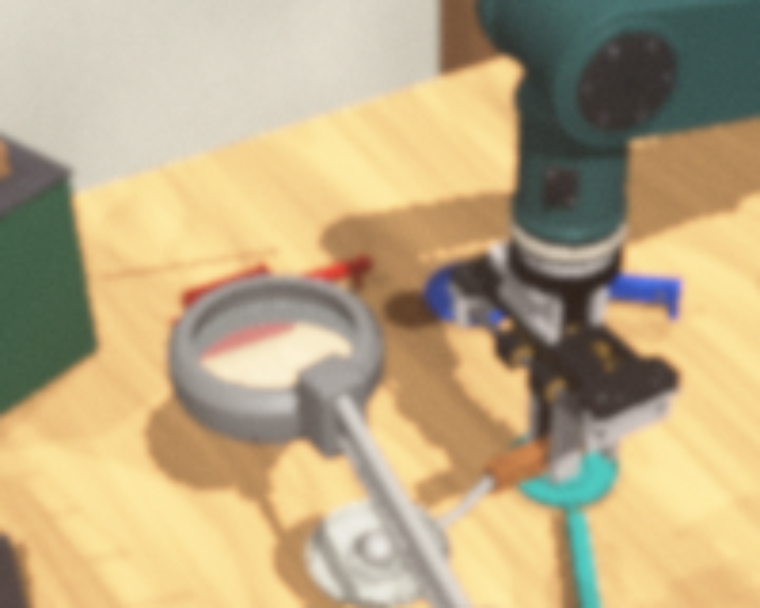

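View pics/c11b.png

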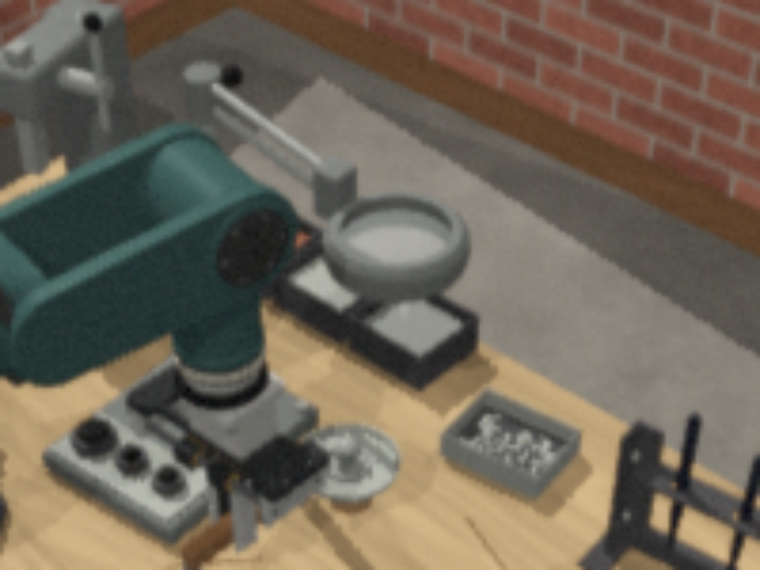

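```bash
python3 -c "
from h import *
S=cam('scene');D=cam('side')
print(tri(S,(375/3.8+200,547/3.8+90),D,(349/3.8+230,443/3.8+70)))
print('pan',tri(S,(376/3.8+200,553/3.8+90),D,(355/3.8+230,462/3.8+70)))
"
python3 -m crank '[{"xyz":[0.002,0,0.0015],"twist":0},{"xyz":[0.004,0,0],"twist":0},{"xyz":[0.006,0,0],"twist":0},{"xyz":[0.007,0,0],"twist":0},{"xyz":[0.007,0,0],"twist":0},{"xyz":[0.007,0,0],"twist":0},{"xyz":[0.005,0,0],"twist":0},{"xyz":[0.003,0,0],"twist":0},{"xyz":[0.002,0,0],"twist":0},{"xyz":[0,0,0],"twist":0}]'; python3 -c "
from h import *
tool()
cv2.imwrite('pics/scene12.png',vision.snapshot('scene')[:,:,::-1])
cv2.imwrite('pics/side12.png',vision.snapshot('side')[:,:,::-1])
o=cv2.imread('pics/scene12.png')[90:250,200:400];cv2.imwrite('pics/c12.png',cv2.resize(o,None,fx=3.8,fy=3.8))
o=cv2.imread('pics/side12.png')[70:220,230:430];cv2.imwrite('pics/c12b.png',cv2.resize(o,None,fx=3.8,fy=3.8))
"
```

```text
(array([ 0.57893203, -0.01760942,  0.18013974]), np.float64(0.003400473357293083))
pan (array([ 0.57495674, -0.02667198,  0.16419253]), np.float64(0.0065152564630768395))
clock: 17.58
eef_pos: [0.4714, -0.0203, 0.1741]
orientation: [2.787, 1.57, 2.789]
ft_force: [0.1, -0.0, -3.2]
finger_gap: 0.168
t 17.5833 tcp [ 0.4714 -0.0203  0.1741] xaxis [-4.e-04  1.e-04 -1.e+00] jaw yaw deg 90.12 q6 -1.736 F [ 0.05 -0.03 -3.19] M [0.09 0.12 0.05] gap 15.8
```

View pics/c12.png

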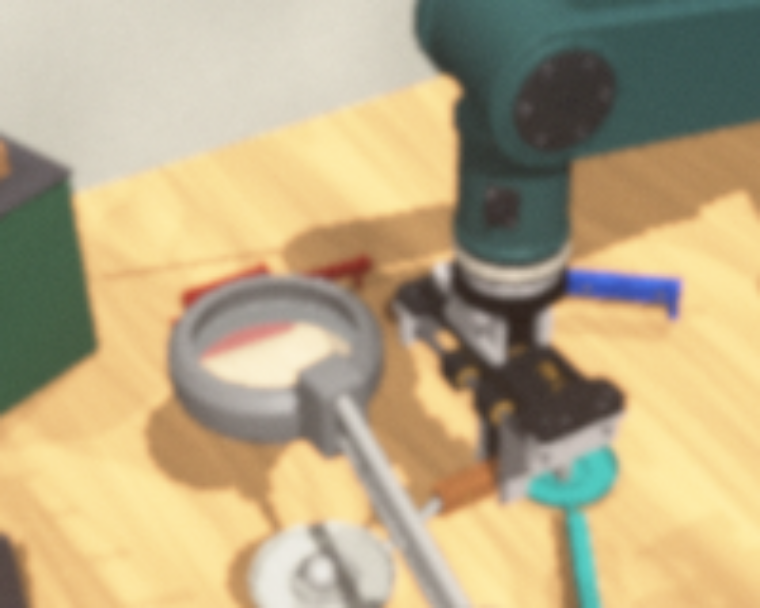

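View pics/c12b.png

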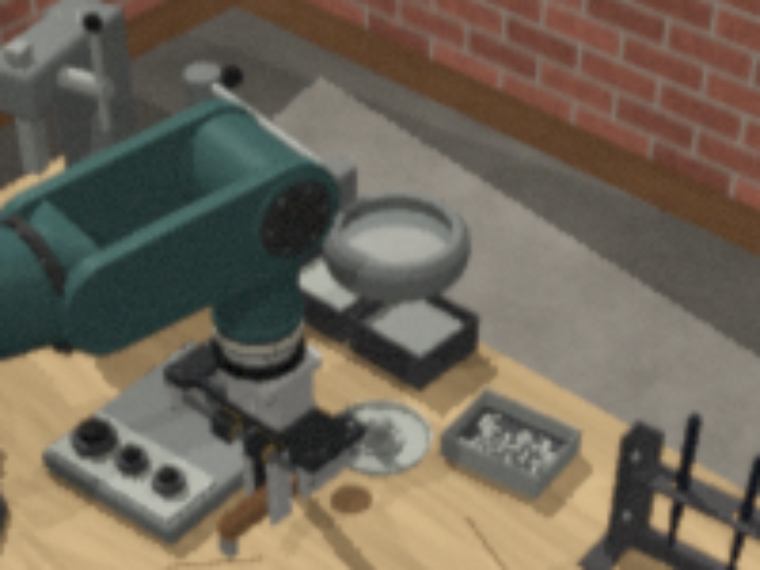

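```bash
python3 -m crank '[{"xyz":[0.002,0,0],"twist":0},{"xyz":[0.003,0,0],"twist":0},{"xyz":[0.004,0,0],"twist":0},{"xyz":[0.004,0,0],"twist":0},{"xyz":[0.004,0,0],"twist":0},{"xyz":[0.003,0,0],"twist":0},{"xyz":[0.002,0,0],"twist":0},{"xyz":[0,0,0],"twist":0},{"xyz":[0,0,0],"twist":0},{"xyz":[0,0,0],"twist":0},{"xyz":[0,0,0],"twist":0},{"xyz":[0,0,0],"twist":0}]'; python3 -c "
from h import *
tool()
cv2.imwrite('pics/scene13.png',vision.snapshot('scene')[:,:,::-1])
cv2.imwrite('pics/side13.png',vision.snapshot('side')[:,:,::-1])
o=cv2.imread('pics/scene13.png')[160:280,200:350];cv2.imwrite('pics/c13.png',cv2.resize(o,None,fx=5,fy=5,interpolation=cv2.INTER_CUBIC))
o=cv2.imread('pics/side13.png')[100:220,280:400];cv2.imwrite('pics/c13b.png',cv2.resize(o,None,fx=5,fy=5,interpolation=cv2.INTER_CUBIC))
"
```

```text
clock: 18.68
eef_pos: [0.493, -0.0203, 0.1743]
orientation: [1.067, 1.571, 1.069]
ft_force: [0.7, 0.4, -2.8]
finger_gap: 0.169
t 18.6833 tcp [ 0.493  -0.0203  0.1743] xaxis [ 0.e+00  1.e-04 -1.e+00] jaw yaw deg 90.11 q6 -1.729 F [ 0.71  0.36 -2.81] M [0.03 0.11 0.04] gap 15.84
```

View pics/c13.png

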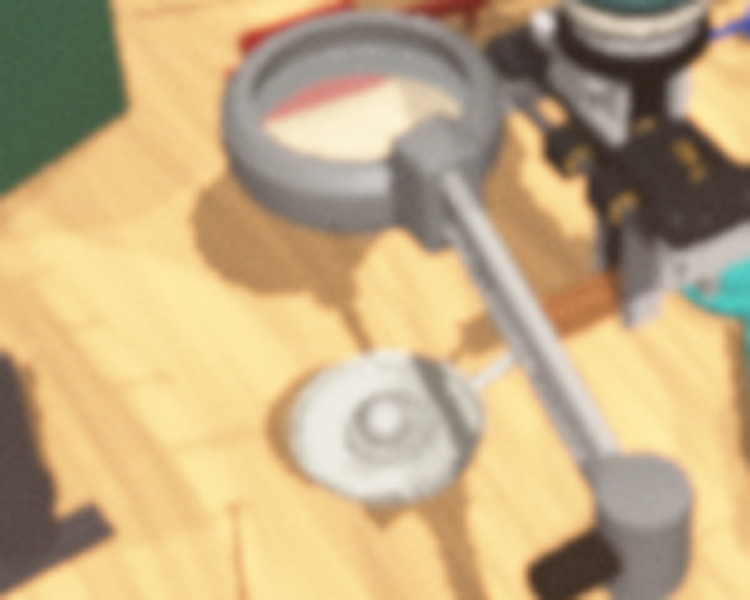

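View pics/c13b.png

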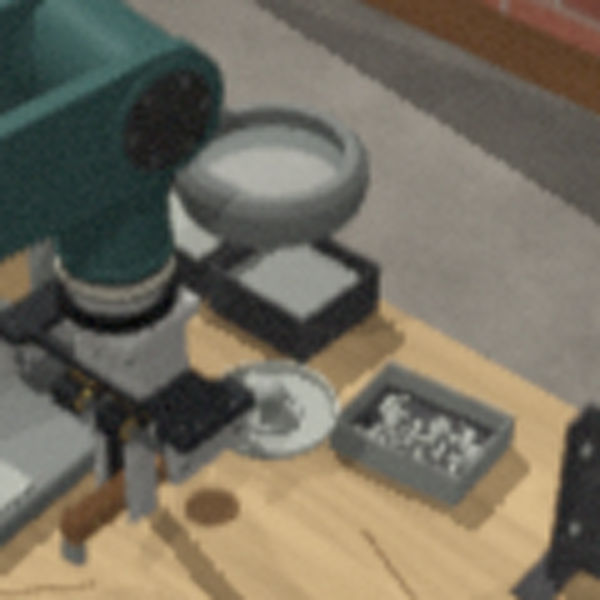

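```bash
python3 -c "
from h import *
S=cam('scene');D=cam('side')
f=lambda x,y,x0,y0,s:((x+.5)/s-.5+x0,(y+.5)/s-.5+y0)
b=f(385,419,200,160,5);p=f(386,428,200,160,5);bd=f(277,407,280,100,5);pd=f(281,409,280,100,5)
print('ball',tri(S,b,D,bd),onz(S,b,.18),onz(D,bd,.18));print('pan',tri(S,p,D,pd),onz(S,p,.172),onz(D,pd,.172))
print(proj(S,(.637,-.0205,.172)),p,proj(D,(.637,-.0205,.172)),pd)
o=cv2.imread('pics/side13.png')[160:200,315:360];cv2.imwrite('pics/c13c.png',cv2.resize(o,None,fx=14,fy=14,interpolation=cv2.INTER_CUBIC))
"
```

```text
ball (array([ 0.63885962, -0.02610062,  0.17149966]), np.float64(0.002702520768676576)) [ 0.64118269 -0.01803794  0.18      ] [ 0.6331298  -0.03285571  0.18      ]
pan (array([ 0.64102106, -0.02555159,  0.16710355]), np.float64(0.0065872696793547805)) [ 0.64059747 -0.01900746  0.172     ] [ 0.64007457 -0.03058366  0.172     ]
[277.77099613 244.25853452] (276.8, 245.2) [333.11839344 180.53480313] (335.8, 181.4)
```

View pics/c13c.png

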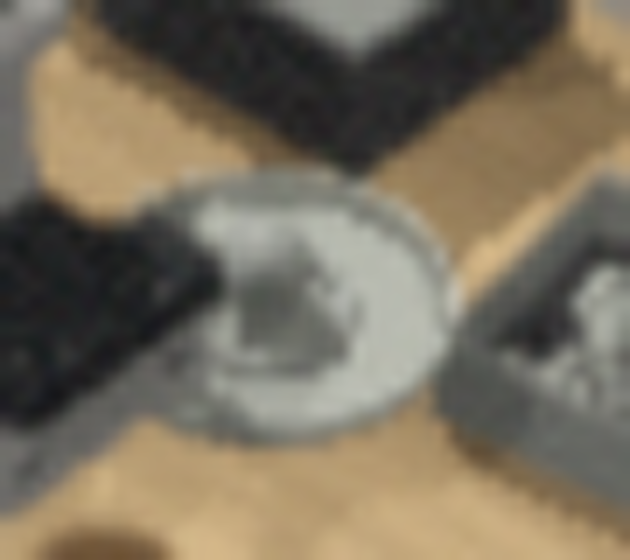

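```bash
python3 -c "
from h import *
S=cam('scene');D=cam('side')
p=(276.8,245.2);pd=(333.8,181.3)
print(tri(S,p,D,pd))
cv2.imwrite('pics/wrist13.png',vision.snapshot('wrist')[:,:,::-1]);tool()
o=cv2.imread('pics/scene13.png')[215:275,245:335];cv2.imwrite('pics/c13d.png',cv2.resize(o,None,fx=8,fy=8,interpolation=cv2.INTER_CUBIC))
"
```

```text
(array([ 0.63900626, -0.02217372,  0.16802989]), np.float64(0.00022765516939030905))
t 18.8333 tcp [ 0.4931 -0.0203  0.1743] xaxis [ 1.e-04  1.e-04 -1.e+00] jaw yaw deg 90.11 q6 -1.729 F [-0.07  0.27 -3.56] M [0.01 0.08 0.01] gap 15.66
```

View pics/wrist13.png

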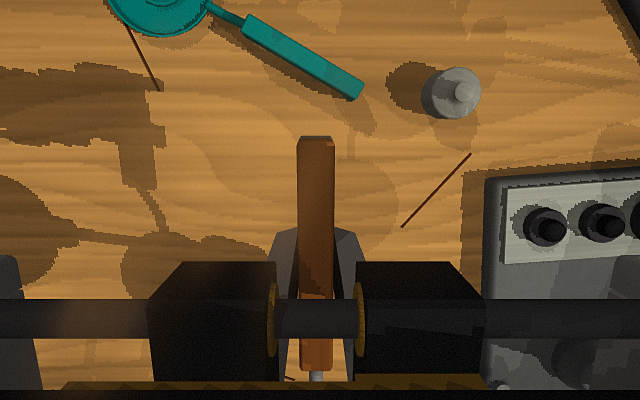

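View pics/c13d.png

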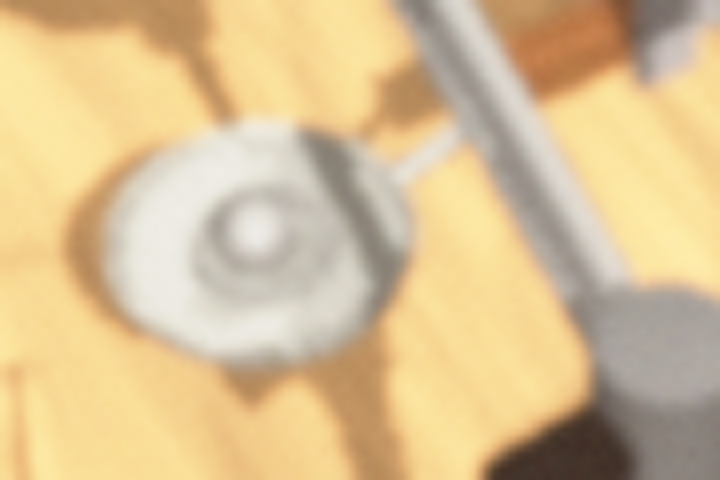

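```bash
python3 -c "
from h import *
S=cam('scene')
g=lambda im,x0,y0,w,h:(cv2.imread(im)[y0:y0+h,x0:x0+w],x0,y0)
def pan(im,x0,y0,w,h,n):
    a=cv2.imread(im)[y0:y0+h,x0:x0+w];hsv=cv2.cvtColor(a,cv2.COLOR_BGR2HSV)
    m=(hsv[...,1]<70).astype(np.uint8)*255
    k=cv2.connectedComponentsWithStats(m)[2]
    cs,_=cv2.findContours(m,cv2.RETR_EXTERNAL,cv2.CHAIN_APPROX_NONE);c=max(cs,key=cv2.contourArea)
    e=cv2.fitEllipse(cv2.convexHull(c));cv2.imwrite(n,cv2.resize(m,None,fx=5,fy=5));
    print(im,np.array(e[0])+[x0,y0],e[1:]);return np.array(e[0])+[x0,y0]
a=pan('pics/scene9.png',243,208,36,32,'pics/m1.png');b=pan('pics/scene13.png',254,226,45,38,'pics/m2.png')
A=proj(S,(.572,-.266,.010));B=proj(S,(.637,-.0201,.1746));
print('bias',a-A,b-B); print('px per 1mm z',proj(S,(.637,-.0201,.1756))-B)
"; python3 -c "
import cv2,numpy as np
a=cv2.imread('pics/m1.png');b=cv2.imread('pics/m2.png');H=max(a.shape[0],b.shape[0])
cv2.imwrite('pics/m.png',np.hstack([cv2.copyMakeBorder(i,0,H-i.shape[0],0,10,0,value=(0,0,255)) for i in(a,b)]))"
```

```text
pics/scene9.png [262.24752617 222.32750225] ((22.03695297241211, 34.06254196166992), 74.5992431640625)
pics/scene13.png [278.39447212 244.01835442] ((30.708908081054688, 42.5339241027832), 73.86246490478516)
bias [0.62338432 0.59672748] [0.60386856 0.35179426]
px per 1mm z [-0.02167225 -0.26667471]
```

View pics/m.png

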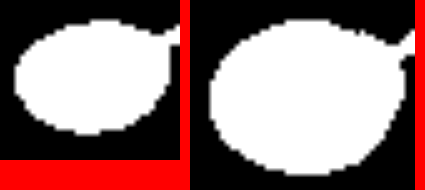

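```bash
python3 -m crank '[{"xyz":[0.001,0,0],"twist":0},{"xyz":[0,0,0],"twist":0},{"xyz":[0,0,0],"twist":0},{"xyz":[0,0,0],"twist":0},{"xyz":[0,0,0],"twist":0},{"xyz":[0,0,0],"twist":0},{"xyz":[0,0,0],"twist":0},{"xyz":[0,0,0],"twist":0}]'; python3 -c "
from h import *
s,R=tool();print(abs(s['joint_velocities']).max());print(job.job_done())"
```

```text
clock: 19.5
eef_pos: [0.4941, -0.0203, 0.1742]
orientation: [1.732, 1.571, 1.734]
ft_force: [1.0, 0.2, -3.5]
finger_gap: 0.168
t 19.5 tcp [ 0.4941 -0.0203  0.1742] xaxis [-0.e+00  1.e-04 -1.e+00] jaw yaw deg 90.12 q6 -1.729 F [ 0.98  0.15 -3.5 ] M [0.04 0.12 0.  ] gap 15.76
0.001266446767719111
the job is handed in; nothing more can be done
None
```

The job is handed in at 19.5 s. The lamp keys were pressed in order, and the tray is held level under the lens with the ball in its pocket.

- **Keys:** I pressed the mains key until it bottomed (about 16 N at z 0.046) and released it. I then pressed the full-light key until it bottomed (about 20 N at the same height) and released that. I left the half-light key alone. I saw no visible light in the camera pictures, so the lamp being on rests only on both keys having bottomed.
- **Tray:** I gripped the tin tray by its wooden handle with 55 N, lifted it at about 0.1 m/s, carried it round at about 0.13 m/s and stopped under the lens.
- **Position:** The pan and ball are at about (0.638, -0.020), with the ball at z about 0.180. The lens is measured at (0.638, -0.020), from the keys' geometry and from a two-view sighting of the ring that agree within about 2 mm.
- **Level and still:** The scene camera places the pan at the expected height to about 1 mm, so it is not sagging. The joints are essentially still, and the ball sits mid-pocket in the last pictures.
- **Disagreement:** A rough two-view estimate put the pan about 6 mm lower than expected. Part of the pan was hidden by the gripper in that view, so I trusted the other check.
- **Bystanders:** I saw no contact with the scoop, riveter or counterweight, but I did not re-measure their positions.

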